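# Rock the seized lid clip free and take the lid off the sauce pot

### The arm

A 6-joint arm with a two-finger parallel gripper is mounted at the origin on the work surface. World frame = base frame: x ahead of the robot, y to its left, z up, the work surface at z = 0. Lengths are in m, angles in rad, forces in N, time in s.
With the tool pointing down it reaches from about 0.275 to 0.875 m from the base axis. Payload 12.5 kg.
Tool frame: the origin (TCP) lies at the very end of the fingers, on their centre line; the grasp point (between the pads) lies 19 mm behind it; z points along the fingers, y is the line along which they close (so a half turn about z gives the same grasp; the last joint's range is limited). The gripper opens to 85 mm and grips with 20 to 120 N. Pads are 22 mm wide; open, the fingers measure 114 mm over their backs; the gripper's body (76 mm by 85 mm) begins 54 mm behind the grasp point. The pads swing forward as they close: fully open they stand 13 mm farther back than shut.
Start: joints at [1.102, 0.351, 1.652, -0, 1.139, -0.085], TCP at [0.206, 0.51, 0.231] pointing down, gripper open.
Joint ranges: [-2.75, 2.75], [-0.79, 2.1], [0.01, 2.65], [-1.57, 4.71], [0.07, 3.14], [-2.87, 2.87]. Speed limits (rad/s): [2.22, 2.22, 2.79, 3.14, 3.14, 3.14].

### API

Orientations are given as a 3x3 rotation matrix whose columns are the frame's x, y, z axes.
In Python, from bench import manip gives the robot as it stands. Calls block until the motion is done:
- manip.move_ptp(position, orientation): joint-space move of the TCP to a pose.
- manip.move_l(position, attitude=None, max_speed=0.15): straight line of the TCP; attitude=None keeps the orientation; max_speed is the mean speed in m/s.
- manip.move_j(angles): joint-space move.
- manip.set_gripper(opening, effort=None): opening from 0.0 (shut) to 1.0 (fully open); effort is the grip in N (None keeps the last); returns when the fingers have stopped.
- manip.dwell(seconds).
- manip.inverse_kinematics(position, orientation): joint angles nearest the present ones, or None.
- manip.grab_frame(name): name is "side" or "top" or "wrist"; returns (picture, depth): 420x560x3 uint8, red, green, blue; 420x560 float32, m along the optical axis (not along the pixel's ray), 0 where there is no reading.
- manip.get_calibration(name): a dict with "camera_matrix" (3x3 intrinsics, pixels), "R" (3x3) and "t" (3): a world point X has camera coordinates R X + t. Camera axes: x right, y down, z forward; pixel columns grow to the right and rows downward; lengths in m; the calibration is good to about 2 mm. A picture is of the moment at which its call begins: read the wrist's pose just before it. get_calibration takes no time and is no camera call; for the wrist camera it gives the pose at the moment of the call.
A pose or a line that the arm cannot do raises manip.Unreachable and nothing moves.
- manip.sign_off(): hands the job in; it is judged then, once.
Trained networks look in the newest picture that a camera, given by its name, has taken for a name from the list of things; names that differ only in an ending like _2 or _b are one class to them, and where a whole thing is asked for, a point or a joint stands for the part that bears it (a point fixed in the world has none). Each returns a list of dicts, best first, with "confidence" (0 to 1); they miss things now and then, are a little off and sometimes report something else, mostly with a low value. They report only what shows in the picture. A call takes as long as a camera call. They do not tell look-alikes from the thing itself.
- manip.look_for(camera, name): "at" ([x, y, z] in m, in world coordinates, good to about 4 mm: the middle of the surface that is visible of it).
Readings, each from a call of its own:
- manip.current_time(): time.
- manip.current_qpos(): joint angles.
- manip.current_joint_vel(): joint speeds.
- manip.current_joint_torque(): joint torques, N m.
- manip.current_ee_pos(): TCP position.
- manip.current_tcp_rot(): TCP orientation.
- manip.current_force(): force on the tool from outside, world axes, zero at the start.
- manip.current_ft_torque(): the same for the moment, N m.
- manip.current_grip_width(): opening from 0.0 (shut) to 1.0 (fully open).
- manip.current_grip_force(): force on a finger pad.
Only numpy, scipy, OpenCV 4.12 (cv2) and the standard library are available. Lean on these libraries where they do the work, as an engineer would, in place of code of your own. Each camera call takes 0.05 s, during which the arm holds its last target. There are 200 camera calls.

### The job

The red wing knob that clips the sauce pot's lid down is seized with dried sauce. Rock it gently back and forth in small arcs until it breaks free, never forcing it so hard that its rubber bush tears, then turn it counter-clockwise until its steel tongue is well clear of the lid (about a quarter turn) and leave it there. Once it is clear, lift the lid off and lay it gently, right way up, flat in the middle of the blue plate, without disturbing the other things.

Things in the scene. Friction and masses are not known exactly. Their poses are not given: they have to be found in the camera images.
- pot: Steel sauce pot, 150 mm across, rim 90 mm above the counter, fixed in a black stand. Origin on its axis at counter level. Its -x direction points to the clip post: black, 30 x 30 mm, 88 mm tall, vertical axis 99 mm from the pot's axis. A loop handle sticks out on either side (along y, to 104 mm from the axis).
- wing_grip (a point): Grip point on the red wing knob atop the clip post, on its vertical turning axis, 134 mm above the counter. The wing is a bar 46 mm long (its x), 14 mm thick (its y), 112 to 144 mm above the counter; a white mark on top points to +x. The steel collar below has a radius of 11 mm. At the start +x points to the pot's axis, give or take 0.03 rad.
- tongue_tip (a point): Tip of the steel clip tongue, 36 mm from the wing's axis, on the tongue's top face; the tongue (12 mm wide, 4 mm thick, 98 to 102 mm above the counter; red mark) turns with the collar. At stem 0 it lies over the lid's edge, 3 mm above it. Beyond stem 1.2 rad it is clear of the lid. A free collar needs 0.1 N m and stays where it is left.
- stem (a joint): Angle of collar and tongue, rad, positive counter-clockwise from above (opens); end stop 1.75. Seized near 0: play 0.1 to 0.2 rad each side, rubbing 0.1 N m. Each turn up to the firm stop one way, held some 0.2 s, then up to the stop the other way, crumbles one more layer of crust; play grows to 0.45 rad; after 2 to 5 such turns one to the plus side runs free.
- wing (a joint): Twist of the wing knob against the collar, rad, positive counter-clockwise from above: a rubber bush of 2.5 N m/rad, so it shows the torque on the knob (0 when let go). It tears beyond 0.25 rad, about 0.6 N m; 0.35 to 0.45 N m is enough to feel a stop and crumble the crust. The wing's angle is stem + wing.
- lid: Flat steel lid, diameter 148 mm, 0.3 kg, loose, resting on the pot's rim and held down by the clip tongue. Origin at the centre of its underside: a plug 134 mm across and 5 mm deep that hangs inside the pot's mouth (inside diameter 144 mm), below a disc 5 mm thick; the disc's top is 10 mm above the origin. z up.
- lid_grip (a point): The point to grip on the lid's black bar handle: on the lid's axis, 34 mm above the lid's origin. The bar is 50 mm long (its x), 16 mm thick (its y), and stands from the disc's top (10 mm above the lid's origin) to 44 mm above it.
- plate: Blue plate, loose, 224 mm across, 18 mm tall, flat inner floor about 160 mm across and 6 mm above the counter. Origin at the centre of its underside. A lid lying properly on it has the lid's origin 6 mm above the plate's.
- box_large: Bystander: large orange plastic container, 110 x 150 x 65 mm, origin at the centre of its underside. Not to be disturbed.
- box_small: Bystander: small orange container, 80 x 100 x 50 mm, origin at the centre of its underside. Not to be disturbed.
- toothpicks: Bystander: bamboo toothpick holder, diameter 38 mm, 85 mm tall with the picks, origin at the centre of its underside. Not to be disturbed.
- mug: Bystander: white mug, diameter 80 mm, 90 mm tall, origin at the centre of its underside. Not to be disturbed.
- pepper: Bystander: dark wooden pepper mill, diameter 52 mm, 130 mm tall, origin at the centre of its underside. Not to be disturbed.
- jar: Bystander: amber jar with yellow cap, diameter 72 mm, 100 mm tall, origin at the centre of its underside. Not to be disturbed.
- box_medium: Bystander: medium orange container, standing inside the large one, 85 x 120 x 70 mm, origin at the centre of its underside. Not to be disturbed.
There are look-alikes about, which are no part of the job. Of the things that look like the lid, the middle-sized one is meant.

How it is judged:
By the outcome, as a careful person would: the job done as asked, in the order asked, and still so for the second after the job is handed in, with the robot touching nothing.
It also fails if it takes over 72 s, if anything falls off the work surface, if the arm or the gripper's body presses on something with over 40 N, if the wrist force passes 120 N, or if a joint passes its speed limit or range.

## Working session

There is one attempt and no reset: what is moved stays moved. The work goes in short steps, each a Python script; the robot and the scene stay as the last script left them, time stands still between calls to the robot, and variables do not carry over. Pictures are saved under pics/ and viewed, at most 10 in all, crops included, and the job is handed in when it is done.

```bash
mkdir -p pics; ls; python3 - <<'E'
from bench import manip
import cv2,numpy as np
ims=[]
for c in ["top","side"]:
    p,d=manip.grab_frame(c); ims.append(p)
    np.savez('/tmp/%s.npz'%c,p=p,d=d)
    cv2.imwrite('pics/%s0.png'%c,p[...,::-1])
    for n in ["lid","lid_grip","wing_grip","tongue_tip","plate","pot"]:
        K=manip.get_calibration(c)
        for r in manip.look_for(c,n):
            x=K["R"]@np.array(r["at"])+K["t"]; u=K["camera_matrix"]@x; 
            print(c,n,np.round(r["at"],3),round(r["confidence"],2),np.round(u[:2]/u[2]))
print(manip.current_time())
E
```

```text
pics
top lid [ 0.27  -0.273  0.012] 0.96 [382. 323.]
top lid [0.546 0.184 0.093] 0.72 [199. 209.]
top lid [0.446 0.189 0.14 ] 0.69 [193. 246.]
top lid [0.447 0.381 0.008] 0.65 [127. 254.]
top lid_grip [0.546 0.183 0.092] 0.84 [200. 209.]
top lid_grip [0.452 0.387 0.01 ] 0.82 [125. 252.]
top lid_grip [ 0.264 -0.269  0.018] 0.72 [381. 325.]
top wing_grip [0.77  0.216 0.01 ] 0.58 [194. 137.]
top tongue_tip [0.45  0.188 0.142] 0.57 [193. 245.]
top plate [ 0.53  -0.196  0.008] 0.91 [347. 222.]
top pot [0.486 0.174 0.068] 0.59 [204. 235.]
side lid [ 0.258 -0.289  0.018] 0.9 [264. 346.]
side lid [0.542 0.177 0.093] 0.76 [253. 173.]
side lid [0.443 0.381 0.011] 0.71 [197. 172.]
side lid_grip [ 0.259 -0.285  0.02 ] 0.94 [263. 344.]
side lid_grip [0.446 0.375 0.009] 0.72 [198. 173.]
side lid_grip [0.544 0.172 0.094] 0.58 [255. 173.]
side wing_grip [0.442 0.185 0.134] 0.73 [222. 174.]
side tongue_tip [0.446 0.184 0.127] 0.57 [224. 175.]
side plate [ 0.53  -0.195  0.008] 0.95 [327. 268.]
side plate [0.452 0.179 0.127] 0.28 [226. 175.]
side pot [0.489 0.143 0.049] 0.67 [246. 196.]
0.7
```

```bash
python3 - <<'E'
import cv2,numpy as np
a=cv2.imread('pics/top0.png');b=cv2.imread('pics/side0.png')
cv2.imwrite('pics/a.png',cv2.resize(a,(784,588),interpolation=cv2.INTER_CUBIC))
c=cv2.resize(a[150:310,90:270],(540,480),interpolation=cv2.INTER_CUBIC)
cv2.imwrite('pics/b.png',c)
E
```

```text
(no output)
```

View pics/a.png

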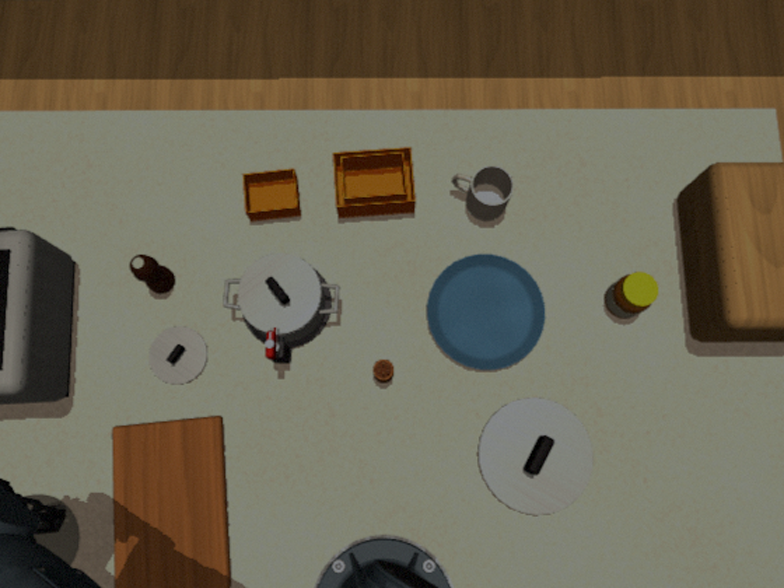

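View pics/b.png

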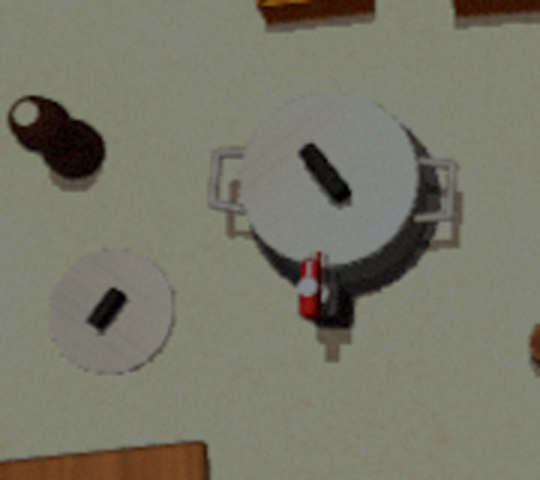

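View pics/side0.png

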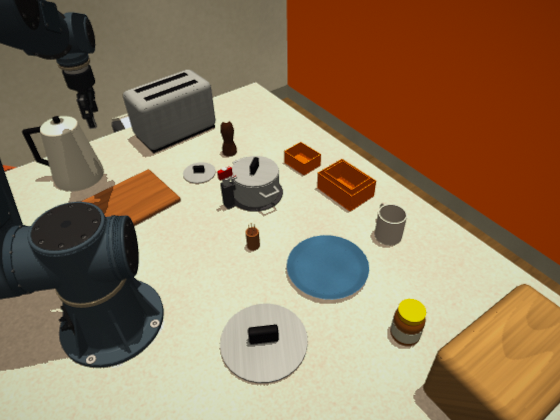

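The lid-like things are the small one at px (127,254), the large one at (382,323), and the one on the pot at (200,209). The pot lid is middle-sized and lies under the clip, so it is the one meant (enlarged crop confirms this). The wing is at about px (193,246). Next, a wrist view from above.

```bash
cat > h.py <<'E'
from bench import manip
import cv2,numpy as np
def R(a): # tool pointing down, tool x at world yaw a
    c,s=np.cos(a),np.sin(a); return np.array([[c,s,0],[s,-c,0],[0,0,-1.]])
def px(K,X):
    u=K["camera_matrix"]@(K["R"]@np.array(X)+K["t"]); return u[:2]/u[2]
def cloud(K,d):
    v,u=np.mgrid[:d.shape[0],:d.shape[1]]
    r=np.stack([u,v,np.ones_like(u)],-1)@np.linalg.inv(K["camera_matrix"]).T
    return (r*d[...,None]-K["t"])@K["R"]
E
python3 - <<'E'
from h import *
for a in (0,np.pi):
    for b in (-.6,0,1.8): print(a,b,np.round(manip.inverse_kinematics([.445,.185,.2],R(a+b)),2))
q=manip.inverse_kinematics([.46,.185,.34],R(0))
manip.move_ptp([.46,.185,.34],R(0)); print(manip.current_qpos().round(2) if hasattr(manip.current_qpos(),'round') else manip.current_qpos(),manip.current_time())
K=manip.get_calibration("wrist");p,d=manip.grab_frame("wrist")
cv2.imwrite('pics/w1.png',p[...,::-1]);np.savez('/tmp/w1.npz',p=p,d=d,K=K["camera_matrix"],R=K["R"],t=K["t"])
for n in ["lid_grip","wing_grip","tongue_tip","pot"]:
    for r in manip.look_for("wrist",n): print(n,np.round(r["at"],3),round(r["confidence"],2),px(K,r["at"]).round())
E
```

```text
0 -0.6 [ 0.3   0.27  1.86 -0.    1.02  2.47]
0 0 [ 0.3   0.27  1.86 -0.    1.02  1.87]
0 1.8 [ 0.3   0.27  1.86 -0.    1.02  0.07]
3.141592653589793 -0.6 [ 0.3   0.27  1.86 -0.    1.02 -0.67]
3.141592653589793 0 [ 0.3   0.27  1.86 -0.    1.02 -1.27]Traceback (most recent call last):
  File "<stdin>", line 3, in <module>
    return _wrapfunc(a, 'round', decimals=decimals, out=out)
    return _wrapit(obj, method, *args, **kwds)
    result = getattr(arr, method)(*args, **kwds)
TypeError: unsupported operand type(s) for *: 'NoneType' and 'float'
```

R(0) suits the whole range.

```bash
python3 - <<'E'
from h import *
manip.move_ptp([.46,.185,.34],R(0)); print(np.round(manip.current_qpos(),2),manip.current_time())
K=manip.get_calibration("wrist");p,d=manip.grab_frame("wrist")
cv2.imwrite('pics/w1.png',p[...,::-1]);np.savez('/tmp/w1.npz',p=p,d=d,K=K["camera_matrix"],R=K["R"],t=K["t"])
for n in ["lid_grip","wing_grip","tongue_tip","pot"]:
    for r in manip.look_for("wrist",n): print(n,np.round(r["at"],3),round(r["confidence"],2),px(K,r["at"]).round())
E
```

```text
[0.29 0.16 1.64 0.   1.35 1.86] 2.4
lid_grip [0.454 0.382 0.005] 0.9 [142. 169.]
lid_grip [0.593 0.411 0.098] 0.7 [64. 52.]
lid_grip [0.556 0.183 0.095] 0.65 [281.  91.]
lid_grip [ 0.259 -0.219  0.008] 0.65 [529. 291.]
wing_grip [0.452 0.191 0.149] 0.72 [272. 195.]
wing_grip [0.455 0.19  0.143] 0.53 [273. 190.]
tongue_tip [0.46  0.193 0.144] 0.73 [271. 186.]
pot [0.517 0.186 0.076] 0.61 [278. 127.]
```

View pics/w1.png

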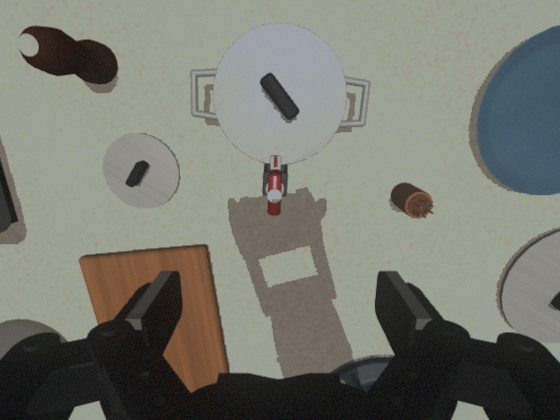

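The view shows the lid disc centred at about (280,93), its bar at (280,95), the red wing from (277,170) to (274,213), and the tongue tip at (276,160). I'll fit these from depth.

```bash
python3 - <<'E'
from h import *
f=np.load('/tmp/w1.npz');K=dict(camera_matrix=f['K'],R=f['R'],t=f['t']);p=f['p'].astype(int);C=cloud(K,f['d'])
def show(n,m):
    P=C[m];r=cv2.minAreaRect(P[:,:2].astype(np.float32)*1000);print(n,m.sum(),'med',np.median(P,0).round(4),'rect',np.round(r[0],1),np.round(r[1],1),round(r[2],1),'z',np.percentile(P[:,2],[5,50,95]).round(4))
    w,v=np.linalg.eigh(np.cov(P[:,:2].T));print('  yaw',np.arctan(v[1,1]/v[0,1]).round(4))
roi=np.zeros(p.shape[:2],bool);roi[150:225,250:300]=1
show('wing top',roi&(C[...,2]>.138))
red=roi&(p[...,0]>p[...,1]+50)
show('wing red z>.11',red&(C[...,2]>.108))
show('tongue',roi&(C[...,2]>.092)&(C[...,2]<.107)&(np.mgrid[:420,:560][0]<175))
r2=np.zeros_like(roi);r2[15:170,190:370]=1
show('bar',r2&(C[...,2]>.115)&(C[...,2]<.135)&(np.mgrid[:420,:560][0]<135))
disc=r2&(C[...,2]>.085)&(C[...,2]<.105)&(p.min(-1)>100)
show('disc',disc)
k=cv2.morphologyEx(disc.astype(np.uint8),cv2.MORPH_OPEN,np.ones((13,13)))>0
c,r=cv2.minEnclosingCircle(C[k][:,:2].astype(np.float32)*1000);print('circle',c,r)
E
```

```text
wing top 562 med [0.453  0.1883 0.1437] rect [481.7 188.7] [ 13.8 105.6] 89.7 z [0.1402 0.1437 0.1462]
  yaw -0.0376
wing red z>.11 200 med [0.4609 0.1893 0.1433] rect [482.4 188.9] [104.2  11.5] 0.2 z [0.1419 0.1433 0.1448]
  yaw -0.0521
tongue 670 med [0.4847 0.1875 0.0951] rect [481.3 189.3] [21.2 57. ] 0.4 z [0.0937 0.0951 0.1023]
  yaw 1.5351
bar 802 med [0.5492 0.1844 0.1283] rect [549.1 183.6] [49.7 16. ] 38.8 z [0.1256 0.1283 0.1299]
  yaw 0.6743
disc 13903 med [0.5544 0.1835 0.0949] rect [548.9 183.4] [147.8 148.6] 27.3 z [0.0935 0.0949 0.0962]
  yaw -0.7973
circle (549.4710693359375, 183.870361328125) 74.78287506103516
```

```bash
python3 - <<'E'
from h import *
f=np.load('/tmp/w1.npz');K=dict(camera_matrix=f['K'],R=f['R'],t=f['t']);p=f['p'].astype(int);C=cloud(K,f['d'])
m=np.zeros(p.shape[:2],bool);m[150:225,250:300]=1
m&=(C[...,2]>.138)&(C[...,2]<.15)
n,l,s,c=cv2.connectedComponentsWithStats(m.astype(np.uint8));m=l==1+np.argmax(s[1:,4]);print(s[1:])
P=C[m];r=cv2.minAreaRect(P[:,:2].astype(np.float32)*1000);print(r)
w,v=np.linalg.eigh(np.cov(P[:,:2].T));print('yaw',np.arctan(v[1,1]/v[0,1]),P.mean(0))
E
```

```text
[[268 173  14  42 548]]
((450.96051025390625, 188.85043334960938), (13.765869140625, 44.12066650390625), 89.67996215820312)
yaw -0.026599826065412203 [0.45197111 0.18895857 0.14355344]
```

```bash
cat >> h.py <<'E'
W=np.array([.451,.189,.115]);Y0=-.025
def ft(): return np.round(manip.current_force(),1),np.round(manip.current_ft_torque(),3)
E
python3 - <<'E'
from h import *
manip.set_gripper(0.5)
manip.move_ptp(W+[0,0,.06],R(Y0)); print(ft())
manip.move_l(W,max_speed=.1); print(ft())
manip.set_gripper(0,effort=40); manip.dwell(.3)
print(ft(),manip.current_grip_width(),manip.current_grip_force(),manip.current_time())
t=manip.current_time()
manip.move_l(W,R(Y0+.04)); manip.dwell(.1);print(manip.current_time()-t,ft())
manip.move_l(W,R(Y0+.08)); manip.dwell(.1);print(manip.current_time()-t,ft())
E
```

```text
(array([-0.1,  0.8,  0.1]), array([ 0.04 , -0.044, -0.013]))
(array([ 0.3, -0.6,  0.1]), array([-0.005,  0.003,  0.014]))
(array([-1.9,  4.7,  6.3]), array([0.706, 0.249, 0.008])) 0.15675097164109936 40.994433760643005 5.2583
0.34999999999999964 (array([-2.1,  5. ,  5.3]), array([ 0.689,  0.288, -0.096]))
0.7000000000000002 (array([-0.8,  5.3,  5.6]), array([ 0.741,  0.22 , -0.105]))
```

```bash
cat >> h.py <<'E'
def tau(): manip.dwell(.05); return -np.mean([manip.current_ft_torque()[2] for _ in range(3)])
def turn(a,s,amax,dest=.40):
    """turn from wing yaw a towards side s until stop felt or amax reached"""
    while True:
        t=tau()*s
        if t>=dest-.04: manip.dwell(.35); return a,t*s,True
        if s*a>=amax: return a,t*s,False
        st=min((dest+.01-t)/2.5,.14,amax-s*a+1e-6)
        a+=s*max(st,.01); manip.move_l(W,R(Y0+a),max_speed=.15)
E
python3 - <<'E'
from h import *
a=.08;free=False
for i in range(5):
    a,t,stop=turn(a,1,.75); print('+',round(a,3),round(t,3),stop,ft()[0],round(manip.current_time(),1))
    if not stop: free=True;break
    a,t,stop=turn(a,-1,.75); print('-',round(a,3),round(t,3),stop,ft()[0],round(manip.current_time(),1))
    if not stop: break
    if manip.current_time()>32: break
E
```

```text
+ 0.355 0.457 True [-1.4  7.3  5.4] 7.3
- -0.547 -0.377 True [-2.2  0.   7.8] 10.6
+ 0.667 0.393 True [-2.6  8.8  6.3] 14.3
- -0.75 -0.281 False [-2.9 -0.4  9.1] 18.0
```

```bash
python3 - <<'E'
from h import *
manip.set_gripper(0,effort=60); print(ft())
a=-.75
for i in range(3):
    a,t,stop=turn(a,-1,1.0); print('-',round(a,3),round(t,3),stop,ft()[0],round(manip.current_time(),1))
    if not stop: break
    a,t,stop=turn(a,1,1.0); print('+',round(a,3),round(t,3),stop,ft()[0],round(manip.current_time(),1))
    if not stop: break
    if manip.current_time()>32: break
E
```

```text
(array([-3.6,  0.2,  8.7]), array([-0.236,  0.6  ,  0.328]))
- -0.808 -0.447 True [-3.7 -1.1 10.6] 19.0
+ 1.0 0.04 False [-4.3 11.4  7.1] 23.4
```

```bash
python3 - <<'E'
from h import *
a,t,stop=turn(1.0,1,1.5,dest=.34); print(round(a,3),round(t,3),stop,ft()[0],round(manip.current_time(),1))
# relax residual twist, release, retreat
manip.set_gripper(.5); manip.dwell(.1)
manip.move_l(W+[0,0,.12],max_speed=.2)
manip.move_ptp([.47,.185,.34],R(0))
K=manip.get_calibration("wrist");p,d=manip.grab_frame("wrist");print(manip.current_time())
cv2.imwrite('pics/w2.png',cv2.resize(p[0:240,170:390,::-1],(550,600),interpolation=cv2.INTER_CUBIC));np.savez('/tmp/w1.npz',p=p,d=d,K=K["camera_matrix"],R=K["R"],t=K["t"])
C=cloud(K,d);m=np.zeros(p.shape[:2],bool);m[130:260,220:340]=1
m&=(C[...,2]>.138)&(C[...,2]<.15);P=C[m];print(cv2.minAreaRect(P[:,:2].astype(np.float32)*1000))
r2=np.zeros_like(m);r2[5:170,190:370]=1
P=C[r2&(C[...,2]>.115)&(C[...,2]<.135)&(C[...,0]>.51)];print(cv2.minAreaRect(P[:,:2].astype(np.float32)*1000))
E
```

```text
1.5 0.083 False [-6.8 12.6  9.8] 24.8
27.3833
((450.3049011230469, 188.8118133544922), (45.51213455200195, 14.766583442687988), 84.13142395019531)
((549.12353515625, 183.60255432128906), (49.58849334716797, 15.951011657714844), 38.74751281738281)
```

View pics/w2.png

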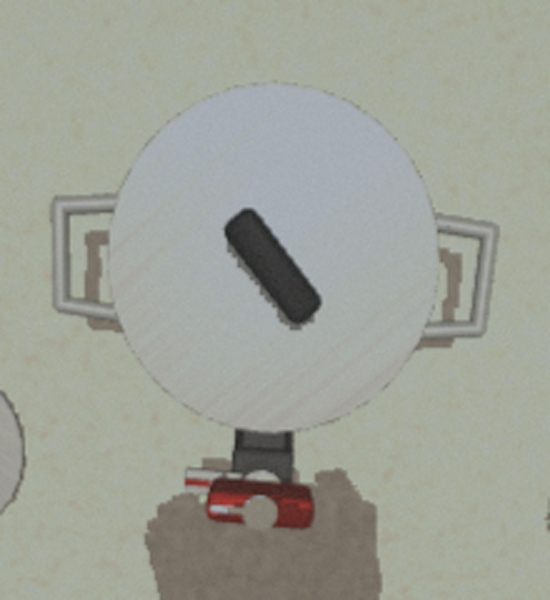

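Wing is at about 84° with the tongue pointing left at crop (195,478), clear of the lid. The bar is at (272,267). Next: find the plate centre, then grip and lift the lid.

```bash
python3 - <<'E'
from h import *
for c in("top","side"):
    f=np.load('/tmp/%s.npz'%c);K=manip.get_calibration(c);C=cloud(K,f['d']);p=f['p'].astype(int)
    m=(p[...,2]>p[...,0]+35)&(C[...,2]<.04)&(abs(C[...,0]-.53)<.13)&(abs(C[...,1]+.195)<.13)
    m=cv2.morphologyEx(m.astype(np.uint8),cv2.MORPH_OPEN,np.ones((3,3)))>0
    P=C[m];print(c,m.sum(),cv2.minEnclosingCircle(P[:,:2].astype(np.float32)*1000),np.median(P,0))
L=np.array([.549,.1837,.101]);y=.676
manip.move_ptp(L+[0,0,.08],R(y)); manip.move_l(L,max_speed=.1); print(ft())
manip.set_gripper(0,effort=50);manip.dwell(.1)
print(manip.current_grip_width(),manip.current_grip_force(),ft())
manip.move_l(L+[0,0,.03],max_speed=.06);print(ft())
manip.move_l(L+[0,0,.14],max_speed=.12);print(ft(),manip.current_grip_width(),manip.current_time())
E
```

```text
top 3748 ((528.1060791015625, -193.89761352539062), 94.86360168457031) [ 0.52810793 -0.19409484  0.00540485]
side 4050 ((538.2645263671875, -190.8520965576172), 117.35134887695312) [ 0.53430371 -0.19290081  0.00774145]
(array([1.1, 0.1, 0.2]), array([-0.009, -0.003, -0.028]))
0.17827041702936194 49.61635887622833 (array([-0.8, -0.3,  7.1]), array([-0.021,  0.198, -0.005]))
(array([-0.7, -0.1, -3.1]), array([ 0.065, -0.057, -0.045]))
(array([-0.2, -0.1, -5. ]), array([-0.019,  0.036, -0.058])) 0.18027213512010548 31.2417
```

```bash
python3 - <<'E'
from h import *
for c in("top","side"):
    K=manip.get_calibration(c);p,d=manip.grab_frame(c);C=cloud(K,d);p=p.astype(int)
    for th in(5,15,25):
        m=(p[...,2]>p[...,0]+th)&(C[...,2]<.04)&(C[...,2]>-.02)&(abs(C[...,0]-.53)<.14)&(abs(C[...,1]+.195)<.14)
        m=cv2.morphologyEx(m.astype(np.uint8),cv2.MORPH_OPEN,np.ones((5,5)))
        n,l,s,_=cv2.connectedComponentsWithStats(m);m=l==1+np.argmax(s[1:,4])
        P=C[m];print(c,th,m.sum(),cv2.minEnclosingCircle(P[:,:2].astype(np.float32)*1000),((P.max(0)+P.min(0))/2).round(3),np.median(P,0).round(3))
L=np.array([.549,.1837,.101])
q=np.array(manip.current_ee_pos());print(q)
manip.move_l([.54,0,.241],R(.5),max_speed=.2); print(ft(),manip.current_time())
E
```

```text
top 5 5450 ((532.9310302734375, -195.1875457763672), 115.45976257324219) [ 0.531 -0.195  0.007] [ 0.53  -0.194  0.007]
top 15 5397 ((534.0696411132812, -194.2031707763672), 115.31265258789062) [ 0.529 -0.195  0.007] [ 0.53  -0.194  0.007]
top 25 5334 ((533.009765625, -196.2743682861328), 114.66117095947266) [ 0.529 -0.195  0.007] [ 0.53  -0.195  0.007]
side 5 4135 ((536.0982666015625, -184.9293670654297), 121.47856140136719) [ 0.539 -0.186  0.011] [ 0.534 -0.193  0.008]
side 15 4105 ((538.134033203125, -186.8032989501953), 120.38833618164062) [ 0.539 -0.192  0.012] [ 0.534 -0.192  0.008]
side 25 4078 ((536.2467651367188, -185.0969696044922), 119.93701171875) [ 0.539 -0.192  0.011] [ 0.534 -0.193  0.008]
[0.54867164 0.18362877 0.2401492 ]
(array([ 0.3,  0.8, -4.6]), array([ 0.006, -0.002, -0.006])) 32.4083
```

```bash
python3 - <<'E'
from h import *
D=np.array([.531,-.195,0])
manip.move_l(D+[0,0,.2],max_speed=.2); manip.move_l(D+[0,0,.05],max_speed=.1)
manip.move_l(D+[0,0,.03],max_speed=.03);manip.dwell(.1); f0=manip.current_force()[2];z=.03;print(f0)
while z>.017:
    z-=.001; manip.move_l(D+[0,0,z],max_speed=.02)
    f=manip.current_force()[2]
    if f-f0>3: break
print(z,f,ft(),manip.current_ee_pos(),manip.current_time())
manip.set_gripper(.5);manip.dwell(.2)
manip.move_l(D+[0,0,.12],max_speed=.15)
manip.move_l(D+[-.08,0,.34],R(0),max_speed=.2)
K=manip.get_calibration("wrist");p,d=manip.grab_frame("wrist")
cv2.imwrite('pics/w3.png',p[...,::-1]);C=cloud(K,d)
pi=p.astype(int);b=abs(C[...,0]-D[0])<.13;b&=abs(C[...,1]-D[1])<.13
m=b&(C[...,2]>.008)&(C[...,2]<.03)&(pi.min(-1)>100);m=cv2.morphologyEx(m.astype(np.uint8),cv2.MORPH_OPEN,np.ones((7,7)))>0
P=C[m];print('lid',cv2.minEnclosingCircle(P[:,:2].astype(np.float32)*1000),np.percentile(P[:,2],[5,50,95]))
A=np.c_[P[:,:2],np.ones(len(P))];print('tilt',np.linalg.lstsq(A,P[:,2],rcond=None)[0])
m=b&(C[...,2]<.035)&(C[...,2]>-.01)&(pi[...,2]>pi[...,0]+25);P=C[m];print('plate',cv2.minEnclosingCircle(P[:,:2].astype(np.float32)*1000))
print(manip.current_time())
E
```

```text
-3.8677702660309623
0.021999999999999992 4.446947527052776 (array([-3.6,  0.8,  4.4]), array([0.204, 0.478, 0.001])) [ 0.53107571 -0.19504481  0.02265107] 38.125
lid ((531.2460327148438, -195.064453125), 74.38314056396484) [0.01424692 0.01572819 0.01716538]
tilt [0.00036611 0.00034429 0.01559547]
plate ((529.2823486328125, -191.27618408203125), 113.15314483642578)
40.875
```

View pics/w3.png

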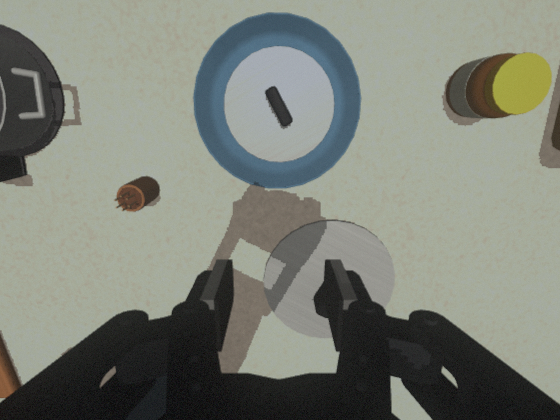

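The lid lies flat on the plate, centred at about px (279,103), and the toothpicks and jar are untouched. Handing in.

```bash
python3 -c "
from bench import manip
print(manip.sign_off())"
```

```text
the job is handed in; nothing more can be done
None
```

The job is handed in: the knob was rocked free (highest torque read 0.46 N m) and left at about 84° with the tongue clear. The lid lies flat on the blue plate, within about 4 mm of centre, after 41 s. I saw nothing disturbed, but I did not re-check the boxes, mug or pepper mill at the end.

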